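# Hold the grinder lid at half-turn against its interlock spring

## Robot

A 6-joint arm with a two-finger parallel gripper is mounted at the origin on the work surface. World frame = base frame: x ahead of the robot, y to its left, z up, the work surface at z = 0. Lengths are in mm, angles in rad, forces in N, time in s.
With the tool pointing down it reaches from about 300 to 775 mm from the base axis. Payload 14.6 kg.
Tool frame: the origin (TCP) lies at the very end of the fingers, on their centre line; the grasp point (between the pads) lies 19 mm behind it; z points along the fingers, y is the line along which they close (so a half turn about z gives the same grasp; the last joint's range is limited). The gripper opens to 94 mm and grips with 3 to 60 N. Pads are 16 mm wide; open, the fingers measure 119 mm over their backs; the gripper's body (75 mm by 177 mm) begins 78 mm behind the grasp point.
Start: joints at [1.245, 0.3, 1.521, -0, 1.321, -0.067], TCP at [140.754, 531.674, 168.046] pointing down, gripper open.
Joint ranges: [-3.03, 3.03], [-0.79, 2.21], [0.23, 2.52], [-1.04, 4.18], [0, 3.07], [-2.55, 2.55]. Speed limits (rad/s): [2.22, 2.22, 2.57, 3.14, 3.14, 3.14].

## Interface

Orientations are given as [roll, pitch, yaw] about the fixed x, y, z axes, in that order (R = Rz(yaw) Ry(pitch) Rx(roll)).
In Python, from cell import manip, camera, get_calibration gives the robot as it stands. The module is installed in compiled form; this text tells all that it offers.
- The arm moves only by the tool jog_arm, never from a script. Its argument "plan" is one flat list of numbers, 6 for each row, row after row: the shift along the world's x, y, z in m, then the turn, a rotation vector about the world's x, y, z in degrees. A call has 1 to 20 rows; each row is the pose to reach, as a shift and turn from the pose commanded when the call began; what a row does not reach only later rows make up. A row lasts 1/10 s, in which the tool goes at most 50 mm and 8.59 degrees, less where a joint would pass 70% of its speed; a pose out of reach is approached as far as the arm can. A call with a gripper value outside its range is refused whole. "claw" is the finger opening in m, from 0 to 0.094, set as the call begins (left out, the last holds). The fingers move at their own pace and stop on an object; "force" is the grip in N (left out, the last holds). Time passes only in rows, so rows that repeat a pose let the fingers close. It gives the time, the measured TCP pose, the force, the opening and the grip force at its end, in the units of the state.
- manip.read_state(): the state, without advancing time (a new reading comes with each control period).
- camera(name): name is "side" or "top" or "wrist"; returns (picture, depth): 400x640x3 uint8, red, green, blue; 400x640 float32, mm along the optical axis (not along the pixel's ray), 0 where there is no reading.
- get_calibration(name): a dict with "fx", "fy", "cx", "cy" (pixels), "k1" (the pictures are not rectified: a ray, as slopes to the right and down, at radius r is drawn at 1 + k1 r^2 times it, then the intrinsics apply), "origin" and "attitude" of the camera in the world. Camera axes: x right, y down, z forward; pixel columns grow to the right and rows downward; lengths in mm; the calibration is good to about 2 mm. A picture is of the moment at which its call begins: read the wrist's pose just before it. get_calibration takes no time and is no camera call; for the wrist camera it gives the pose at the moment of the call.
- manip.sign_off(): hands the job in; it is judged then, once.
The state is a dict: "clock": time; "joints": joint angles; "qd": joint speeds; "effort": joint torques, N m; "eef_pos": TCP position; "eef_rot": TCP orientation; "wrist_force": force on the tool from outside, world axes, zero at the start; "moment": the same for the moment, N m; "finger_gap": finger opening in mm; "finger_force": force on a finger pad.
Only numpy, scipy, OpenCV 4.12 (cv2) and the standard library are available. Lean on these libraries where they do the work, as an engineer would, in place of code of your own. Each camera call takes 0.05 s, during which the arm holds its last target. There are 200 camera calls.

## Task

Before the second-hand coffee grinder is sold, show that its lid interlock still springs: pick up the grinder's grey lid by its black bar, drop it into the collar with its two lugs through the two notches until it sits flat on the collar, then turn it clockwise (seen from above) half-way to the lock, so that its white pointers stand at the yellow marks, without letting it go on to the click at the blue marks. Finish while still gripping the lid there, seated and against the spring: do not let go. Leave the crockery and the other goods where they are.

Things in the scene. Friction and masses are not known exactly. Their poses are not given: they have to be found in the camera images.
- grinder: Red electric coffee grinder fixed on the table; steel collar 104 mm wide, its top 140 mm up. Origin: on the axis at table level, z up. Two entry notches, 20 mm wide, out to radius 44 mm, in the collar's 6 mm flange at the grinder's +x and -x; same after a half turn, so either lug fits either notch. Anticlockwise from the notches a stop blocks the lugs; clockwise they run in a groove under the flange.
- grinder_mouth (a point): Centre of the collar's 72 mm mouth, on the axis at the collar's top, 140 mm up; axes as the grinder's. Marks on the collar rim, each twice, opposite one another: white at the notches (+x, -x), yellow 30 degrees clockwise from white seen from above (half-way), blue 60 degrees clockwise (lock).
- catch_block (a point): Top centre of the black spring-catch block outside the collar, 62 mm from the axis, 151 mm up, 38 degrees anticlockwise of the grinder's +x. A bump on the lid's rim meets its spring nose at about 47 degrees of turn and clicks past it by 60.
- interlock (a joint): Spring ring in the collar, pushed round by the lugs, rad: 0 at rest, grows clockwise, at most 1.0. The lugs meet it about 5 degrees clockwise of the notch centre; then it reads the lid's turn less about 0.08 (about 0.44 at half-turn). It pushes back with 0.04 N m at first, 0.10 N m at half-turn, and turns a released lid back.
- lid: Loose grey lid, about 0.12 kg, upright on its spigot. Origin: centre of the spigot's foot, z up. White spigot 66 mm wide, 18 mm tall, foot chamfered; above it a disc 92 mm wide, 8 mm thick. Two lugs near the foot at lid +x and -x, 14 mm wide, 6 mm thick, out to radius 40 mm; white pointers on the disc above them; small bumps on the rim at +y and -y. Seated, the origin is 122 mm above the table.
- lid_grip (a point): In the lid's black grip bar, on the lid's axis, 49 mm above its origin, 12 mm below the bar's top; axes as the lid's. The bar is 62 mm long (along x), 18 mm wide (y) and stands 35 mm above the disc; the lugs lie under its ends.
- mug: Bystander: white mug with a copper foot ring, 80 mm wide, 82 mm tall; origin under its centre.
- blue_mug: Bystander: blue mug, 76 mm wide, 78 mm tall; origin under its centre.
- bowl: Bystander: terracotta bowl, 124 mm wide, 55 mm tall; origin under its centre.
- jar: Bystander: glass jar with green cap, 64 mm wide, 80 mm tall; origin under its centre.
- pot_lid: Bystander: white china teapot lid with a round knob, 104 mm wide, 38 mm tall (not the grinder's lid); origin under its centre.
- spoon: Bystander: spoon with a wooden handle lying on the table; origin under its middle.
Things that resemble listed ones, but are neither listed nor needed, are in the scene too. Leave any pink or purple look-alike of the lid alone.

How it is judged (in metres and radians):
On the way, in this order (a step that is already met when the one before it is completed fails the run):
1. the lid is seated on the collar with its lugs through the notches, not yet turned (z of lid in the frame of grinder below 0.1255 m and horizontal distance between lid and grinder below 0.005 m and value of joint interlock below 0.2 rad), for 0.1 s.
2. the lid has been turned clockwise to the half-way mark (z of lid in the frame of grinder below 0.1255 m and angle between the x axis of lid and the x axis of grinder, either way round between 0.39 and 0.66 rad and value of joint interlock above 0.25 rad), for 0.2 s.
At the end, for the whole second after the job is handed in: Lid flat in the collar (within 3.5 mm of fully down, 5 mm of centre, 0.08 rad of level), turned clockwise 30 degrees from the notches, give or take 7.5 (0.39 to 0.66 rad), interlock ring pushed past 0.25 rad, lid still, fingers still gripping it with over 2 N (all of step 2 and horizontal distance between lid and grinder below 0.005 m and angle between lid's own z axis and vertical below 0.08 rad and angular speed of lid below 0.1 rad/s and contact force between the fingers and lid above 2 N); the arm keeps its last pose, push and grip.
It fails at once if the lid, seated, is turned on to the lock click (value of joint interlock above 0.72 rad and z of lid in the frame of grinder below 0.13 m).
It fails at once if a bystander is moved more than 30 mm (distance of any of mug, blue_mug, bowl, jar, pot_lid, spoon from where it was at the start of the episode above 0.03 m).
It also fails if it takes over 45 s, if anything falls off the work surface, if the arm or the gripper's body presses on something with over 40 N, if the wrist force passes 120 N, or if a joint passes its speed limit or range.

## Working session

There is one attempt and no reset: what is moved stays moved. The work goes in short steps, Python scripts to look and compute and a tool call to move; the robot and the scene stay as the last step left them, time stands still between calls to the robot, and variables do not carry over. Pictures are saved under pics/ and viewed, at most 10 in all, crops included, and the job is handed in when it is done.

Besides the shell and the picture viewer there is one more tool, called after "Request:" by a JSON object that holds its "method" and its "body". jog_arm: Moves the arm, as the interface text tells. Its arguments: {"type":"object","properties":{"plan":{"type":"array"},"claw":{"type":"number"},"force":{"type":"number"}},"required":["plan"]}

```bash
mkdir -p pics; cat > h.py <<'E'
import numpy as np, cv2
from cell import manip, camera, get_calibration
from scipy.spatial.transform import Rotation as R
def Rm(a):
    a=np.array(a,float)
    return a if a.shape==(3,3) else R.from_euler('xyz',a).as_matrix()
def shot(n,save=None):
    c=get_calibration(n); p,d=camera(n)
    if save: cv2.imwrite(f'pics/{save}.png',p[:,:,::-1]); np.savez(f'pics/{save}.npz',p=p,d=d)
    return p,d,c
def slopes(uv,c):
    uv=np.atleast_2d(np.array(uv,float)); s=(uv-[c['cx'],c['cy']])/[c['fx'],c['fy']]; t=s.copy()
    for _ in range(10): t=s/(1+c['k1']*(t**2).sum(1,keepdims=True))
    return t
def rays(uv,c):
    t=slopes(uv,c); return np.c_[t,np.ones(len(t))]@Rm(c['attitude']).T
def onz(uv,c,z):
    r=rays(uv,c);o=np.array(c['origin'],float); return o+r*((z-o[2])/r[:,2])[:,None]
def pt(uv,d,c):
    uv=np.atleast_2d(uv); return np.array(c['origin'],float)+rays(uv,c)*np.array([d[int(v),int(u)] for u,v in uv])[:,None]
def proj(P,c):
    q=(np.atleast_2d(P)-np.array(c['origin'],float))@Rm(c['attitude']); s=q[:,:2]/q[:,2:]
    s=s*(1+c['k1']*(s**2).sum(1,keepdims=True)); return s*[c['fx'],c['fy']]+[c['cx'],c['cy']]
E
python3 - <<'E'
from h import *
for n in('top','side'):
    p,d,c=shot(n,n+'0'); print(n,c)
print(manip.read_state())
E
```

```text
top {'fx': 480.81048499592885, 'fy': 480.81048499592885, 'cx': 319.3649657531887, 'cy': 200.1827536401546, 'k1': -0.02072925225089067, 'origin': array([ 477.87869733,  -13.28857298, 1352.85266398]), 'attitude': array([-3.05537   , -0.00728296, -1.56258251])}
side {'fx': 414.66613892417536, 'fy': 414.66613892417536, 'cx': 319.4890605979996, 'cy': 201.3232319687045, 'k1': -0.09530105544664551, 'origin': array([526.09078822, 771.3280514 , 998.14084922]), 'attitude': array([-2.41500591e+00,  1.49841991e-03, -3.08001334e+00])}
{'clock': 0.1, 'joints': array([ 1.24541214e+00,  3.00396811e-01,  1.52149332e+00, -4.68075982e-05,
        1.32066624e+00, -6.66176780e-02]), 'qd': array([ 0.00032988, -0.00307626, -0.00012706, -0.00052017,  0.00022583,
       -0.00166985]), 'effort': array([ 9.67915003e-05, -5.32637215e+01, -3.53291881e+01,  7.09998817e-02,
        2.34329794e-02, -4.96464327e-05]), 'eef_pos': array([140.68334182, 531.44156957, 167.56421249]), 'eef_rot': array([-3.14062806e+00, -1.89138752e-05,  2.88283775e+00]), 'wrist_force': array([-0.01655612, -0.5297891 , -0.54157004]), 'moment': array([-0.02667871,  0.00907846, -0.02541181]), 'finger_force': 0.0, 'finger_gap': 93.83127608150548}
```

View pics/top0.png

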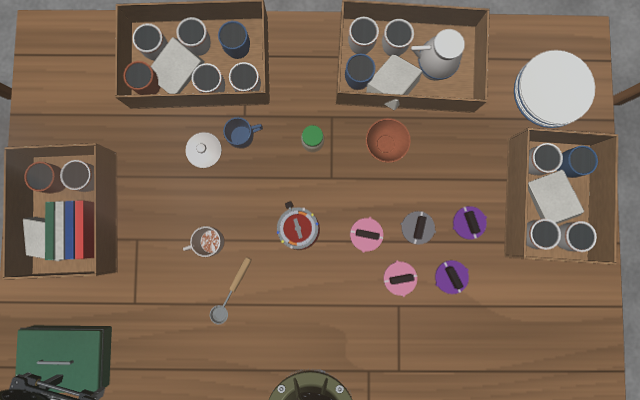

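View pics/side0.png

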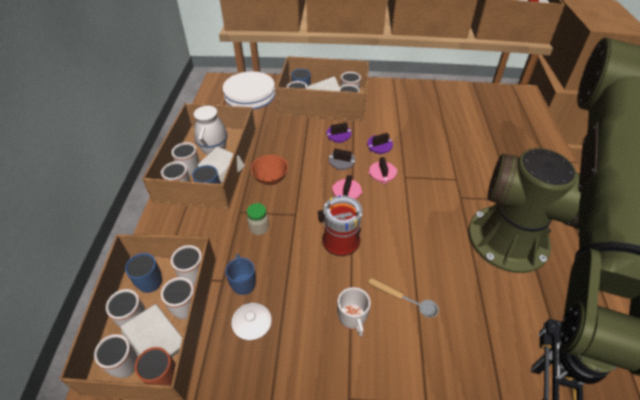

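The candidates for the lid in the top view are pink (367,235), pink (400,279), purple (469,222), purple (452,277) and grey (418,227). By the description it is the grey one at (418,227). The white pot lid at (203,150) is a bystander. The grinder's collar is at (298,229), with the catch block at (289,205). Next I measure both and check a crop.

```bash
python3 - <<'E'
from h import *
z=np.load('pics/top0.npz');p,d=z['p'],z['d'];c=get_calibration('top')
# lid bar: dark pixels near (418,227)
def barfit(x0,y0,r=22):
    g=p.max(2).astype(int); m=np.zeros_like(g,np.uint8); m[y0-r:y0+r,x0-r:x0+r]=(g[y0-r:y0+r,x0-r:x0+r]<60)
    n,l,s,ce=cv2.connectedComponentsWithStats(m); k=1+s[1:,4].argmax(); ys,xs=np.where(l==k)
    return cv2.minAreaRect(np.c_[xs,ys].astype(np.float32)),s[k,4]
b,a=barfit(418,227); print(b,a)
box=cv2.boxPoints(b); P=onz(box,c,61); print(P.round(1)); print(P.mean(0), d[227,418], pt([[418,227]],d,c))
# disc circle
hsv=cv2.cvtColor(p,cv2.COLOR_RGB2HSV)
print(hsv[235,405],hsv[229,315],hsv[229,281])
print(onz([[298,229]],c,140), onz([[289,205]],c,151), pt([[289,205],[298,212],[418,240]],d,c).round(1))
A=cv2.resize(p[190:270,255:345],None,fx=6,fy=6,interpolation=2)
B=cv2.resize(p[202:252,393:443],None,fx=6,fy=6,interpolation=2); B=cv2.copyMakeBorder(B,0,180,0,0,cv2.BORDER_CONSTANT)
cv2.imwrite('pics/c1.png',np.hstack([A[:480,:500],B])[:,:,::-1])
E
```

```text
((419.1823425292969, 226.9293975830078), (7.7010321617126465, 22.126909255981445), 12.528807640075684) 168
[[ 492.9 -274.1   61. ]
 [ 551.1 -287.6   61. ]
 [ 546.7 -307.9   61. ]
 [ 488.6 -294.3   61. ]]
[ 519.81892864 -290.95871522   61.        ] 1292.6838 [[ 519.55630842 -287.80775763   60.72368254]]
[138  11 121] [105  11 143] [110  17 182]
[[509.46800539  31.94640285 140.        ]] [[569.04522447  54.80327782 151.        ]] [[ 568.9   54.7  152.6]
 [ 553.3   33.   125. ]
 [ 484.9 -294.6   27.1]]
```

View pics/c1.png

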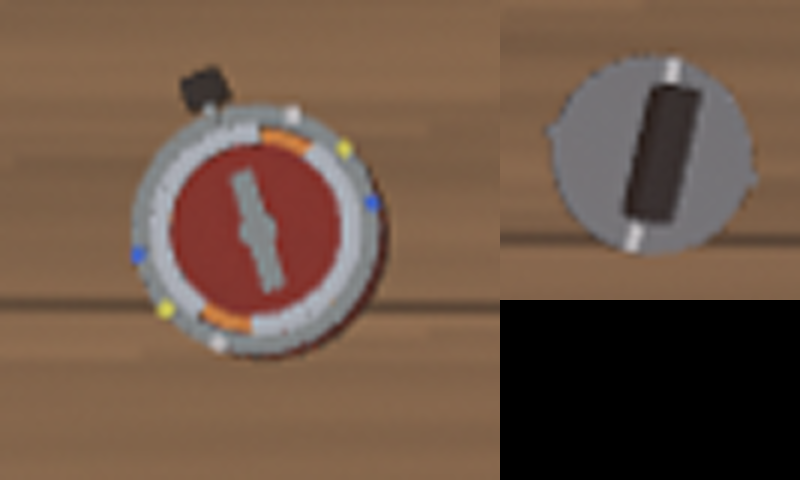

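The crop shows the grinder's white marks at (292,115) and (218,343), so its +x points about -18° in world. The catch block at (205,90) agrees with this. The grey lid's pointers are at (674,70) and (634,235), so the lid lies at about -13.4°. It is the right lid. I go over the grinder first for a wrist look.

Request:
{"method": "jog_arm", "body": {"plan": [0.369,-0.5,0.13,0,0,0,0.369,-0.5,0.13,0,0,0,0.369,-0.5,0.13,0,0,0,0.369,-0.5,0.13,0,0,0,0.369,-0.5,0.13,0,0,0,0.369,-0.5,0.13,0,0,0,0.369,-0.5,0.13,0,0,0,0.369,-0.5,0.13,0,0,0,0.369,-0.5,0.13,0,0,0,0.369,-0.5,0.13,0,0,0,0.369,-0.5,0.13,0,0,0,0.369,-0.5,0.13,0,0,0,0.369,-0.5,0.13,0,0,0,0.369,-0.5,0.13,0,0,0,0.369,-0.5,0.13,0,0,0,0.369,-0.5,0.13,0,0,0]}}

```text
clock: 1.7
eef_pos: [509.2, 32.5, 297.8]
eef_rot: [-3.142, -0.001, 2.884]
wrist_force: [-0.3, 0.1, 0.2]
finger_gap: 93.7
finger_force: 0.0
```

```bash
python3 - <<'E'
from h import *
s=manip.read_state(); print(s['eef_pos'],s['eef_rot'],s['clock'])
p,d,c=shot('wrist','w1'); print(c); print(proj([[509.5,32,140],[520,-291,61]],c))
import pickle; pickle.dump(c,open('pics/w1.pkl','wb'))
E
```

```text
[509.19527457  32.52058684 297.77805444] [-3.14159243e+00 -5.85020090e-04  2.88369380e+00] 1.7
{'fx': 287.10471157783394, 'fy': 287.10471157783394, 'cx': 321.20766572421223, 'cy': 201.57981127448556, 'k1': -0.039705339653154655, 'origin': array([439.34952443,  50.81608649, 513.28925095]), 'attitude': array([2.88903166e+00, 4.71581438e-05, 1.31306329e+00])}
[[320.98351814 184.22131686]
 [138.66778623 229.17154618]]
```

View pics/w1.png

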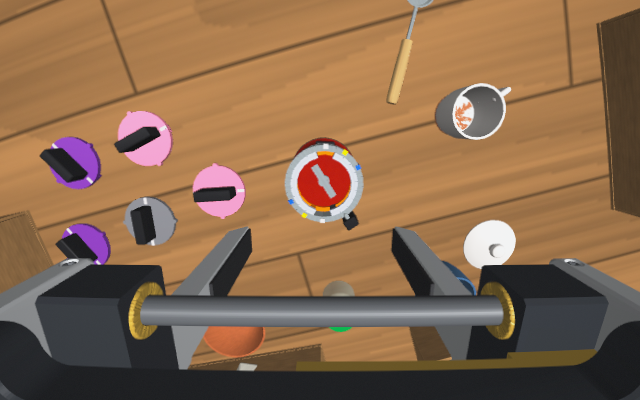

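The wrist view shows the collar at about (324,183), with yellow marks near (345,152) and (304,215), blue near (358,168) and (291,202), and the block at (351,220). I locate the marks by colour.

```bash
cat >> h.py <<'E'
def marks(p,c,x0,x1,y0,y1,z=140):
    h=cv2.cvtColor(p,cv2.COLOR_RGB2HSV).astype(int); out={}
    for n,(a,b) in dict(yellow=(24,36),blue=(105,125)).items():
        m=((h[...,0]>=a)&(h[...,0]<=b)&(h[...,1]>110)&(h[...,2]>90)).astype(np.uint8)
        k=np.zeros_like(m);k[y0:y1,x0:x1]=1; nn,l,s,ce=cv2.connectedComponentsWithStats(m*k)
        i=1+np.argsort(-s[1:,4])[:2]; P=onz(ce[i],c,z); v=P[0]-P[1]
        print(n,ce[i].round(1).tolist(),s[i,4],'mid',P[:,:2].mean(0).round(1),'r',np.hypot(v[0],v[1])/2,'ang',np.degrees(np.arctan2(v[1],v[0]))%180)
E
python3 - <<'E'
from h import *
import pickle
p=np.load('pics/w1.npz')['p']; c=pickle.load(open('pics/w1.pkl','rb')); marks(p,c,280,368,138,228)
p=np.load('pics/top0.npz')['p']; c=get_calibration('top'); marks(p,c,270,325,200,260)
E
```

```text
yellow [[344.4, 151.9], [303.8, 215.0]] [27 21] mid [510.4  35.3] r 50.17986243609155 ang 132.93399211553904
blue [[357.7, 166.9], [290.5, 201.2]] [20 19] mid [510.5  35.3] r 50.06827661935776 ang 102.6978091701016
yellow [[312.0, 214.0], [282.0, 241.0]] [5 5] mid [513.3  34.4] r 50.71746296123637 ang 132.54465762212232
blue [[277.5, 232.0], [316.5, 223.5]] [6 4] mid [512.6  34.5] r 50.22366493966972 ang 102.78328382975015
```

Request:
{"method": "jog_arm", "body": {"plan": [0.08,-0.323,-0.02,0,0,1.4,0.08,-0.323,-0.02,0,0,1.4,0.08,-0.323,-0.02,0,0,1.4,0.08,-0.323,-0.02,0,0,1.4,0.08,-0.323,-0.02,0,0,1.4,0.08,-0.323,-0.02,0,0,1.4,0.08,-0.323,-0.02,0,0,1.4,0.08,-0.323,-0.02,0,0,1.4,0.08,-0.323,-0.02,0,0,1.4]}}

```text
clock: 2.65
eef_pos: [589.9, -290.5, 277.6]
eef_rot: [3.141, -0.001, 2.908]
wrist_force: [0.3, 1.1, -0.2]
finger_gap: 94.4
finger_force: 0.0
```

```bash
python3 - <<'E'
from h import *
s=manip.read_state(); print(s['eef_pos'],s['eef_rot'],s['clock'])
p,d,c=shot('wrist','w2')
import pickle; pickle.dump(c,open('pics/w2.pkl','wb')); print(c['origin'],proj([[520,-291,61],[510,32,140]],c))
E
```

```text
[ 589.85272426 -290.54654032  277.57378052] [ 3.14118681e+00 -8.07484132e-04  2.90761855e+00] 2.65
[ 519.59452772 -274.01713946  493.13530717] [[309.88569315 130.77045554]
 [572.9594501   60.1681825 ]]
```

View pics/w2.png

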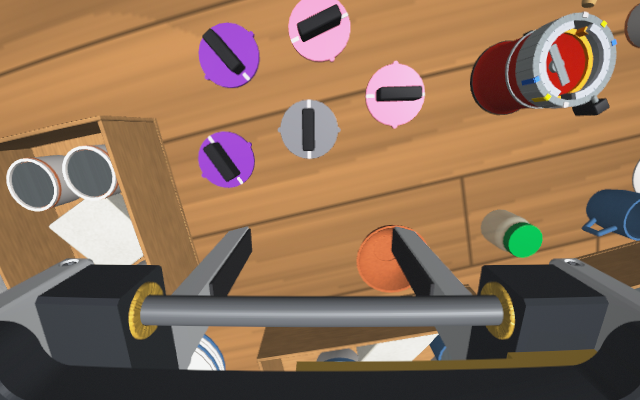

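The wrist view shows the grey lid at (309,129) with its bar vertical and pointers near (309,101) and (309,157). I measure its centre and angle.

```bash
cat >> h.py <<'E'
def lid(p,c,x0,x1,y0,y1,zd=26,zb=61):
    q=p[y0:y1,x0:x1]; hsv=cv2.cvtColor(q,cv2.COLOR_RGB2HSV).astype(int)
    m=((hsv[...,1]<45)&(hsv[...,2]>60)).astype(np.uint8); m=cv2.morphologyEx(m,cv2.MORPH_OPEN,np.ones((5,5),np.uint8))
    ct=max(cv2.findContours(cv2.morphologyEx(m,cv2.MORPH_CLOSE,np.ones((15,15),np.uint8)),0,cv2.CHAIN_APPROX_NONE)[0],key=cv2.contourArea)
    hu=cv2.convexHull(ct)[:,0,:]+[x0,y0]; P=onz(hu,c,zd)[:,:2].astype(np.float32); (cx,cy),r=cv2.minEnclosingCircle(P)
    e=onz([np.array(cv2.fitEllipse(ct)[0])+[x0,y0]],c,zd)[0]; print('disc circ',cx,cy,r,'ell',e[:2])
    w=((hsv[...,2]>205)&(hsv[...,1]<40)).astype(np.uint8); n,l,s,ce=cv2.connectedComponentsWithStats(w)
    i=1+np.argsort(-s[1:,4])[:2]; Q=onz(ce[i]+[x0,y0],c,zd); v=Q[0]-Q[1]
    print('pointers',(ce[i]+[x0,y0]).round(1).tolist(),s[i,4],Q[:,:2].mean(0),np.hypot(*v[:2])/2,np.degrees(np.arctan2(v[1],v[0])))
    b=(hsv[...,2]<60).astype(np.uint8); n,l,s,ce=cv2.connectedComponentsWithStats(b); k=1+s[1:,4].argmax(); ys,xs=np.where(l==k)
    mr=cv2.minAreaRect(np.c_[xs,ys].astype(np.float32)); B=onz(cv2.boxPoints(mr)+[x0,y0],c,zb); print('bar',B[:,:2].round(1).tolist(),B[:,:2].mean(0))
E
python3 - <<'E'
from h import *
import pickle
p=np.load('pics/w2.npz')['p']; c=pickle.load(open('pics/w2.pkl','rb')); lid(p,c,276,346,92,165)
E
```

```text
disc circ 518.4000244140625 -292.6904602050781 56.35234069824219 ell [ 518.62494313 -295.01533862]
pointers [[308.5, 103.3], [308.6, 154.5]] [30 30] [ 517.44406892 -293.91608778] 39.490788498126264 166.14083992121604
bar [[487.6, -294.7], [491.3, -279.3], [548.1, -293.2], [544.3, -309.1]] [ 517.85787393 -294.07247189]
```

Request:
{"method": "jog_arm", "body": {"plan": [-0.072,-0.0035,-0.094,0,0,-0.4,-0.072,-0.0035,-0.094,0,0,-0.4,-0.072,-0.0035,-0.094,0,0,-0.4,-0.072,-0.0035,-0.094,0,0,-0.4,-0.072,-0.0035,-0.094,0,0,-0.4,-0.072,-0.0035,-0.094,0,0,-0.4]}}

```text
clock: 3.3
eef_pos: [519.1, -294.5, 185.9]
eef_rot: [-3.141, 0.003, 2.901]
wrist_force: [0.1, -0.1, 0.5]
finger_gap: 94.3
finger_force: 0.0
```

```bash
python3 - <<'E'
from h import *
s=manip.read_state(); print(s['eef_pos'],s['eef_rot'],s['clock'])
p,d,c=shot('wrist','w3'); u,v=proj([[517.6,-294,26]],c)[0].astype(int); print(u,v); lid(p,c,u-45,u+45,v-50,v+45)
E
```

```text
[ 519.13096034 -294.51084678  185.85804481] [-3.14068481e+00  2.74850316e-03  2.90146942e+00] 3.3
321 182
disc circ 518.3033447265625 -294.1491394042969 47.26468276977539 ell [ 515.41757136 -293.25958412]
pointers [[321.5, 152.0], [321.5, 213.0]] [36 12] [ 519.28438012 -294.38390512] 41.20569937033262 166.2693797931289
bar [[483.6, -293.6], [487.3, -278.7], [547.1, -292.9], [543.3, -308.5]] [ 515.33048766 -293.42043816]
```

Request:
{"method": "jog_arm", "body": {"plan": [0,0.0005,-0.05,0,0,0,0,0.0005,-0.095,0,0,0,0,0.0005,-0.13,0,0,0,0,0.0005,-0.145,0,0,0,0,0.0005,-0.152,0,0,0,0,0.0005,-0.152,0,0,0,0,0.0005,-0.152,0,0,0]}}

```text
clock: 4.05
eef_pos: [518.8, -294.9, 33.9]
eef_rot: [-3.141, 0.003, 2.9]
wrist_force: [0.2, -0.0, 0.3]
finger_gap: 94.0
finger_force: 0.0
```

Request:
{"method": "jog_arm", "body": {"plan": [0,0,0,0,0,0,0,0,0,0,0,0,0,0,0,0,0,0,0,0,0,0,0,0,0,0,0,0,0,0,0,0,0,0,0,0,0,0,0,0,0,0,0,0,0,0,0,0], "claw": 0.0, "force": 40}}

```text
clock: 4.85
eef_pos: [517.8, -294.3, 32.0]
eef_rot: [3.142, -0.0, 2.9]
wrist_force: [-0.2, -0.0, 0.0]
finger_gap: 33.5
finger_force: 0.0
```

Request:
{"method": "jog_arm", "body": {"plan": [0,0,0,0,0,0,0,0,0,0,0,0,0,0,0,0,0,0,0,0,0,0,0,0,0,0,0,0,0,0]}}

```text
clock: 5.35
eef_pos: [517.8, -294.3, 32.1]
eef_rot: [3.142, 0.0, 2.9]
wrist_force: [-1.2, -0.6, 0.1]
finger_gap: 0.3
finger_force: 0.0
```

The fingers closed to 0.3 mm, so they missed the bar. I look.

```bash
python3 - <<'E'
from h import *
p,d,c=shot('wrist','w4'); p2,d2,c2=shot('top','t4'); p3,_,_=shot('side','s4')
A=cv2.resize(p[150:400,180:460],(560,500)); B=cv2.resize(p3[110:230,300:420],(240,240)); C=cv2.resize(p2[190:290,370:490],(240,200))
cv2.imwrite('pics/c4.png',np.hstack([A,np.vstack([B,C,np.zeros((60,240,3),np.uint8)])])[:,:,::-1])
E
```

```text
(no output)
```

View pics/c4.png

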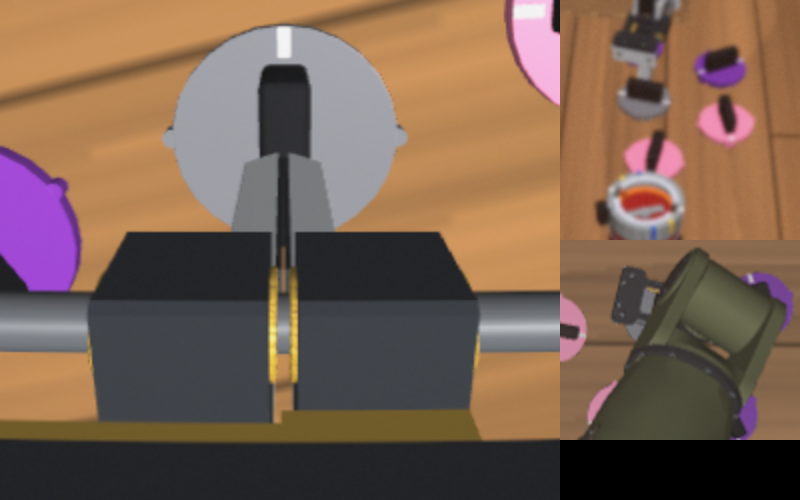

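The crop shows the closed fingertips at about (283,155), right over or past one end of the bar. The lid has not moved. I check with depth where the fingertips really are.

```bash
python3 - <<'E'
from h import *
s=manip.read_state(); c=get_calibration('wrist'); z=np.load('pics/w4.npz'); p,d=z['p'],z['d']
print(s['eef_pos'],s['joints'],c['origin'],c['attitude'])
print('tcp px',proj([s['eef_pos'],s['eef_pos']+[0,0,19]],c))
uv=[[180+x/2,150+y/2] for x,y in[(270,165),(296,165),(260,180),(300,200),(285,75),(285,130),(230,100),(285,40),(200,150),(283,150)]]
print(np.c_[np.array(uv),pt(uv,d,c)].round(1))
u,v=proj([[518,-294,26]],c)[0].astype(int); print(u,v)
c2=get_calibration('side'); print('side',proj([[518,-294,61],s['eef_pos']],c2))
z=np.load('pics/s4.npz');print(pt([[341,155],[325,146],[324,137]],z['d'],c2))
E
```

```text
[ 517.75141422 -294.34815      32.05454883] [-5.78430853e-01  5.39228644e-01  1.51738300e+00 -1.39347063e-05
  1.08495653e+00 -1.90782675e+00] [ 447.4820812  -277.13884173  247.51965887] [2.88845412e+00 4.00511067e-05 1.32968743e+00]
tcp px [[321.30389448 221.93683771]
 [321.31132227 230.28528648]]
[[ 315.   232.5  507.9 -296.    80. ]
 [ 328.   232.5  510.1 -288.2   79.1]
 [ 310.   240.   507.2 -298.5   92.4]
 [ 330.   250.   510.2 -287.7  105.5]
 [ 322.5  187.5  487.9 -286.1   47.4]
 [ 322.5  215.   504.3 -290.2   59. ]
 [ 295.   200.   497.3 -311.1   23.9]
 [ 322.5  170.   478.9 -283.8   25.3]
 [ 280.   225.   514.4 -328.3   25.5]
 [ 321.5  225.   511.2 -292.6   59. ]]
321 219
side [[341.57617037 150.72545228]
 [341.33626584 156.9858968 ]]
[[ 5.19293067e+02 -2.86644070e+02  4.80700984e+01]
 [ 5.78651031e+02 -3.84271372e+02  1.22357546e+00]
 [ 5.85149073e+02 -4.36754614e+02  5.60770243e-03]]
```

```bash
python3 - <<'E'
from h import *
c=get_calibration('wrist'); z=np.load('pics/w4.npz'); p,d=z['p'],z['d']
for u in(305,309,313,317,325,329,333):
    uv=[[u,v] for v in range(222,246,2)]; P=pt(uv,d,c); print(u,[(v[1],round(a[0]),round(a[1]),round(a[2])) for v,a in zip(uv,P)])
s=manip.read_state();print(s['finger_gap'],s['wrist_force'])
E
```

```text
305 [(222, 517, -308, 25), (224, 519, -308, 25), (226, 521, -309, 24), (228, 522, -309, 24), (230, 506, -302, 76), (232, 506, -302, 80), (234, 506, -302, 83), (236, 507, -302, 85), (238, 507, -302, 89), (240, 506, -301, 93), (242, 507, -301, 94), (244, 507, -301, 98)]
309 [(222, 518, -305, 25), (224, 519, -305, 26), (226, 521, -306, 25), (228, 523, -306, 23), (230, 507, -300, 76), (232, 507, -300, 80), (234, 507, -299, 83), (236, 507, -299, 86), (238, 507, -299, 89), (240, 507, -299, 92), (242, 507, -299, 95), (244, 508, -299, 97)]
313 [(222, 508, -298, 59), (224, 509, -298, 59), (226, 510, -298, 60), (228, 507, -297, 72), (230, 507, -297, 76), (232, 508, -297, 79), (234, 507, -297, 83), (236, 507, -297, 86), (238, 508, -297, 89), (240, 507, -297, 93), (242, 508, -297, 95), (244, 507, -297, 99)]
317 [(222, 508, -295, 60), (224, 510, -295, 59), (226, 511, -296, 61), (228, 508, -295, 72), (230, 508, -295, 75), (232, 508, -295, 79), (234, 508, -295, 83), (236, 508, -295, 86), (238, 508, -295, 89), (240, 508, -295, 93), (242, 508, -295, 96), (244, 508, -294, 99)]
325 [(222, 509, -290, 60), (224, 511, -290, 60), (226, 509, -290, 68), (228, 509, -290, 73), (230, 509, -290, 76), (232, 509, -290, 79), (234, 509, -290, 84), (236, 509, -290, 86), (238, 510, -290, 89), (240, 509, -290, 94), (242, 509, -290, 95), (244, 510, -290, 97)]
329 [(222, 510, -287, 60), (224, 511, -287, 60), (226, 513, -288, 60), (228, 510, -287, 71), (230, 510, -287, 76), (232, 510, -287, 79), (234, 510, -288, 82), (236, 510, -288, 86), (238, 510, -288, 90), (240, 510, -288, 93), (242, 510, -288, 96), (244, 510, -288, 98)]
333 [(222, 511, -284, 59), (224, 512, -285, 59), (226, 514, -285, 59), (228, 515, -285, 60), (230, 510, -285, 76), (232, 510, -285, 79), (234, 511, -285, 82), (236, 510, -285, 86), (238, 510, -285, 89), (240, 510, -286, 94), (242, 510, -286, 95), (244, 510, -286, 98)]
0.6366544942694247 [ 0.19022222 -0.31132979  0.42919725]
```

The fingertips end at z≈70 although the reported TCP is z=32, so the fingers really end about 38 mm short of the reported TCP. I open and go down by that much, watching the force.

Request:
{"method": "jog_arm", "body": {"plan": [0,0,0,0,0,0,0,0,0,0,0,0,0,0,0,0,0,0,0,0,0,0,0,0,0,0,0,0,0,0,0,0,0,0,0,0,0,0,0,0,0,0,0,0,0,0,0,0], "claw": 0.06}}

```text
clock: 6.3
eef_pos: [517.8, -294.3, 32.0]
eef_rot: [3.142, 0.0, 2.9]
wrist_force: [-0.6, -0.1, 0.1]
finger_gap: 59.0
finger_force: 0.0
```

Request:
{"method": "jog_arm", "body": {"plan": [0,0,-0.01,0,0,0,0,0,-0.02,0,0,0,0,0,-0.025,0,0,0,0,0,-0.03,0,0,0,0,0,-0.03,0,0,0,0,0,-0.03,0,0,0]}}

```text
clock: 6.9
eef_pos: [517.8, -294.4, 2.1]
eef_rot: [-3.142, 0.0, 2.9]
wrist_force: [0.4, 0.2, 0.4]
finger_gap: 60.0
finger_force: 0.0
```

```bash
python3 - <<'E'
from h import *
s=manip.read_state(); print(s['eef_pos'],s['finger_gap'])
p,d,c=shot('wrist','w5'); 
ys=np.arange(215,250)
for u in range(262,384,4):
    P=pt([[u,v] for v in ys],d,c); k=P[:,2]>32; print(u,[tuple(a) for a in P[k][:2].round().astype(int).tolist()])
cv2.imwrite('pics/c5.png',cv2.resize(p[130:290,200:440],(720,480))[:,:,::-1])
E
```

```text
[ 517.81609982 -294.36975773    2.07030289] 60.036511484262896
262 [(500, -329, 43), (500, -329, 46)]
266 [(501, -327, 41), (500, -327, 44)]
270 [(501, -325, 40), (501, -325, 42)]
274 [(503, -323, 40), (503, -322, 43)]
278 [(448, -277, 218)]
282 []
286 []
290 []
294 []
298 []
302 []
306 [(448, -277, 218)]
310 [(493, -295, 60), (494, -295, 61)]
314 [(494, -293, 60), (494, -293, 61)]
318 [(494, -291, 61), (495, -291, 60)]
322 [(495, -288, 60), (496, -289, 60)]
326 [(495, -286, 60), (496, -286, 59)]
330 [(496, -284, 59), (497, -284, 60)]
334 [(497, -282, 59), (497, -282, 60)]
338 []
342 []
346 []
350 []
354 []
358 []
362 []
366 [(448, -277, 218)]
370 [(517, -261, 38), (516, -261, 40)]
374 [(517, -259, 40), (517, -259, 42)]
378 [(517, -257, 43), (518, -257, 43)]
382 [(448, -277, 218), (518, -255, 46)]
```

View pics/c5.png

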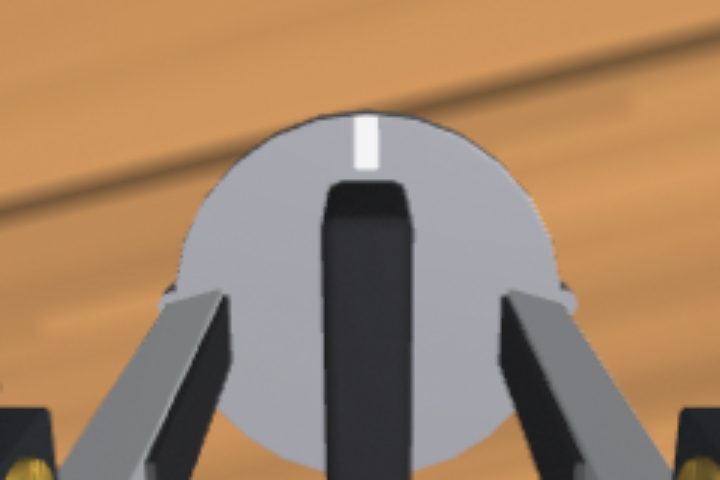

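The picture shows the pads at about (230,300) and (500,300) on either side of the bar, with the tips at z≈39. I go down 8 mm and close.

Request:
{"method": "jog_arm", "body": {"plan": [0,0,-0.005,0,0,0,0,0,-0.0075,0,0,0,0,0,-0.0075,0,0,0]}}

```text
clock: 7.25
eef_pos: [517.5, -294.2, -6.0]
eef_rot: [3.141, -0.001, 2.9]
wrist_force: [0.6, 0.8, 1.4]
finger_gap: 59.8
finger_force: 0.0
```

Request:
{"method": "jog_arm", "body": {"plan": [0,0,0,0,0,0,0,0,0,0,0,0,0,0,0,0,0,0,0,0,0,0,0,0,0,0,0,0,0,0,0,0,0,0,0,0,0,0,0,0,0,0,0,0,0,0,0,0], "claw": 0.0, "force": 40}}

```text
clock: 8.05
eef_pos: [517.8, -294.3, -5.4]
eef_rot: [3.142, 0.0, 2.9]
wrist_force: [-0.3, 0.2, 0.5]
finger_gap: 17.7
finger_force: 40.0
```

Gripped: opening 17.7 mm, 40 N. I lift and carry the lid over the grinder, turning it -3.4°.

Request:
{"method": "jog_arm", "body": {"plan": [0,0,0.02,0,0,0,0,0,0.06,0,0,0,0,0,0.105,0,0,0,0,0,0.15,0,0,0,-0.001,0.03,0.18,0,0,-0.5,-0.002,0.07,0.19,0,0,-1,-0.003,0.115,0.19,0,0,-1.5,-0.004,0.16,0.19,0,0,-2,-0.005,0.205,0.19,0,0,-2.5,-0.006,0.25,0.19,0,0,-3,-0.007,0.29,0.19,0,0,-3.4,-0.0075,0.315,0.19,0,0,-3.4,-0.0079,0.327,0.19,0,0,-3.4,-0.0079,0.3294,0.19,0,0,-3.4,-0.0079,0.3294,0.19,0,0,-3.4,-0.0079,0.3294,0.19,0,0,-3.4,-0.0079,0.3294,0.19,0,0,-3.4]}}

```text
clock: 9.75
eef_pos: [509.9, 34.1, 184.5]
eef_rot: [-3.141, -0.0, 2.84]
wrist_force: [-0.2, -0.4, -1.1]
finger_gap: 17.5
finger_force: 40.0
```

```bash
python3 - <<'E'
from h import *
s=manip.read_state(); print(s['eef_pos'],s['eef_rot'],s['finger_gap'],s['finger_force'],s['wrist_force'])
p,d,c=shot('wrist','w6'); print(c['origin'],c['attitude']); p3,_,_=shot('side','s6')
import pickle; pickle.dump(c,open('pics/w6.pkl','wb'))
A=cv2.resize(p[110:270,220:420],(500,400)); B=cv2.resize(p3[140:260,285:395],(300,327)); B=cv2.copyMakeBorder(B,0,73,0,0,cv2.BORDER_CONSTANT)
cv2.imwrite('pics/c6.png',np.hstack([A,B])[:,:,::-1])
E
```

```text
[509.93082931  34.08962654 184.49535872] [-3.14145940e+00 -7.38355309e-05  2.83960044e+00] 17.50868167212559 39.99890863895416 [-0.24227883 -0.41128816 -1.07530881]
[440.86641332  55.54935973 399.9636346 ] [2.88853119e+00 2.01509729e-04 1.26901327e+00]
```

View pics/c6.png

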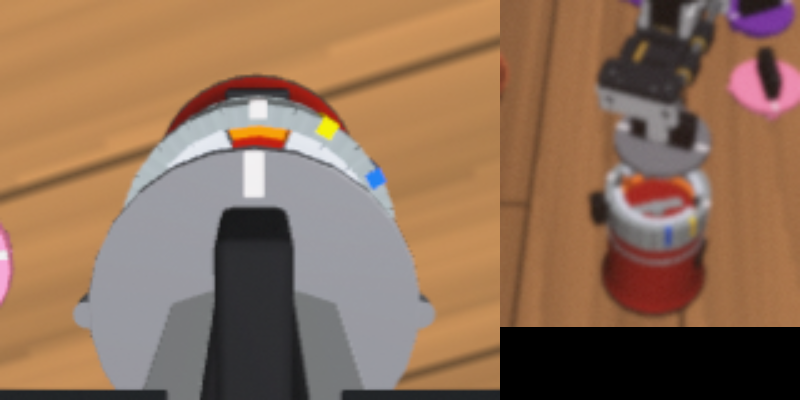

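The crop shows the near notch at (259,135) with its white mark at (258,110), and the lid's pointer at (254,175). They are nearly lined up. I fit the near marks for the remaining correction.

```bash
python3 - <<'E'
from h import *
from scipy.optimize import least_squares
s=manip.read_state(); print(s['clock'],s['eef_pos'])
p,d,c=shot('wrist','w7'); s=manip.read_state(); print(s['eef_pos'],s['eef_rot'])
h=cv2.cvtColor(p,cv2.COLOR_RGB2HSV).astype(int)
def cen(m,x0,x1,y0,y1):
    m=m.astype(np.uint8)[y0:y1,x0:x1]; n,l,st,ce=cv2.connectedComponentsWithStats(m); k=1+st[1:,4].argmax(); return ce[k]+[x0,y0],st[k,4]
w=(h[...,1]<25)&(h[...,2]>215)
M=[cen(w,315,331,145,161),cen((abs(h[...,0]-30)<7)&(h[...,1]>120)&(h[...,2]>120),340,360,150,172),cen((abs(h[...,0]-112)<12)&(h[...,1]>120),360,380,172,195)]
L=cen(w,314,330,168,192); print(M,L)
P=onz([m[0] for m in M],c,140)[:,:2]; q=onz([L[0]],c,26+s['eef_pos'][2]+5.5)[0]
def f(v):
    a=v[2]+np.radians([180,150,120]); return (v[:2]+50.1*np.c_[np.cos(a),np.sin(a)]-P).ravel()
r=least_squares(f,[510,35,np.radians(-17)]); print('grinder',r.x[:2],np.degrees(r.x[2]),'res',r.fun.round(1))
a=r.x[2]
v=q[:2]-s['eef_pos'][:2]; print('lid pointer rel TCP',v,np.hypot(*v),np.degrees(np.arctan2(-v[1],-v[0])),'tool', np.degrees(s['eef_rot'][2])-180)
E
```

```text
9.85 [509.92069672  34.39951697 184.55323446]
[509.87798487  34.52516732 184.51360509] [-3.14152847e+00 -8.51444805e-05  2.84011077e+00]
[(array([322.5 , 154.08]), np.int32(50)), (array([350.35416667, 160.79166667]), np.int32(48)), (array([369.43902439, 181.04878049]), np.int32(41))] (array([321.47552448, 179.44055944]), np.int32(143))
grinder [510.97270087  35.42849037] -16.889165067661192 res [-0.3 -0.   0.2 -0.2  0.   0.3]
lid pointer rel TCP [-37.74566394  11.70945042] 39.52020211740204 -17.234922322659187 tool -17.273639596006348
```

Request:
{"method": "jog_arm", "body": {"plan": [0.0006,0.0003,-0.015,0,0,0.2,0.0006,0.0003,-0.03,0,0,0.2,0.0006,0.0003,-0.04,0,0,0.2,0.0006,0.0003,-0.044,0,0,0.2,0.0006,0.0003,-0.048,0,0,0.2,0.0006,0.0003,-0.051,0,0,0.2,0.0006,0.0003,-0.054,0,0,0.2,0.0006,0.0003,-0.056,0,0,0.2,0.0006,0.0003,-0.056,0,0,0.2]}}

```text
clock: 10.8
eef_pos: [510.4, 35.4, 128.4]
eef_rot: [-3.142, -0.0, 2.844]
wrist_force: [0.1, 0.6, -0.9]
finger_gap: 17.7
finger_force: 40.0
```

The foot is 6 mm inside the mouth with no contact force. I go on down to seat it.

Request:
{"method": "jog_arm", "body": {"plan": [0,0,-0.004,0,0,0,0,0,-0.007,0,0,0,0,0,-0.009,0,0,0,0,0,-0.0105,0,0,0,0,0,-0.0115,0,0,0,0,0,-0.0115,0,0,0,0,0,-0.0115,0,0,0]}}

```text
clock: 11.5
eef_pos: [510.5, 35.4, 117.1]
eef_rot: [3.142, 0.0, 2.844]
wrist_force: [0.5, -0.1, -0.6]
finger_gap: 17.4
finger_force: 40.0
```

Request:
{"method": "jog_arm", "body": {"plan": [0,0,-0.0005,0,0,0,0,0,-0.001,0,0,0,0,0,-0.0015,0,0,0,0,0,-0.0015,0,0,0,0,0,-0.0015,0,0,0]}}

```text
clock: 12.0
eef_pos: [510.6, 35.4, 116.5]
eef_rot: [3.141, 0.001, 2.844]
wrist_force: [-4.6, -0.2, 9.5]
finger_gap: 17.5
finger_force: 40.0
```

Seated: z is at the predicted value and the upward force is 9.5 N. Now I turn clockwise gently, with a slightly lighter push.

Request:
{"method": "jog_arm", "body": {"plan": [0,0,0.0004,0,0,0,0,0,0.0004,0,0,-3,0,0,0.0004,0,0,-6,0,0,0.0004,0,0,-9,0,0,0.0004,0,0,-12,0,0,0.0004,0,0,-15,0,0,0.0004,0,0,-18,0,0,0.0004,0,0,-21,0,0,0.0004,0,0,-24,0,0,0.0004,0,0,-26,0,0,0.0004,0,0,-27,0,0,0.0004,0,0,-27,0,0,0.0004,0,0,-27]}}

```text
clock: 13.3
eef_pos: [510.9, 35.3, 116.6]
eef_rot: [3.141, 0.001, 2.373]
wrist_force: [-0.5, -0.8, 5.3]
finger_gap: 18.0
finger_force: 40.0
```

```bash
python3 - <<'E'
from h import *
s=manip.read_state(); print(s['eef_pos'],np.degrees(s['eef_rot']),s['wrist_force'],s['moment'],s['finger_gap'],s['finger_force'])
p,d,c=shot('wrist','w8'); 
h=cv2.cvtColor(p,cv2.COLOR_RGB2HSV).astype(int)
for n,m in dict(white=(h[...,1]<25)&(h[...,2]>215),yellow=(abs(h[...,0]-30)<7)&(h[...,1]>120)&(h[...,2]>120),blue=(abs(h[...,0]-112)<12)&(h[...,1]>120)).items():
    m=m.astype(np.uint8); m[:,:240]=0;m[:,400:]=0;m[:130]=0;m[250:]=0
    k,l,st,ce=cv2.connectedComponentsWithStats(m)
    for i in range(1,k):
        if st[i,4]>8:
            z=148 if n=='white' else 140
            P=onz([ce[i]],c,z)[0,:2]-[510.8,35.4]; print(n,ce[i].round(1),st[i,4],'r',round(np.hypot(*P),1),'ang',round(np.degrees(np.arctan2(P[1],P[0])),1))
uv=[[270,220],[375,220],[300,180],[345,180]]; print(pt(uv,d,c).round(1))
cv2.imwrite('pics/c8.png',cv2.resize(p[110:270,220:420],(600,480))[:,:,::-1])
E
```

```text
[510.87289471  35.32265474 116.56142527] [1.79954345e+02 5.60672676e-02 1.35988526e+02] [-0.4893812  -0.79026108  5.34199027] [-0.18994048  0.23754324  0.10029245] 17.957320819624737 40.00380456447601
white [287.7 170.2] 85 r 50.4 ang 161.3
white [321.  179.4] 127 r 39.5 ang 136.2
yellow [325.3 160.5] 108 r 50.9 ang 132.9
blue [361.6 173. ] 95 r 50.5 ang 103.3
[[478.5  18.3 146.7]
 [528.2  69.6 146.1]
 [473.1  52.7 148.3]
 [493.6  73.6 146.9]]
```

View pics/c8.png

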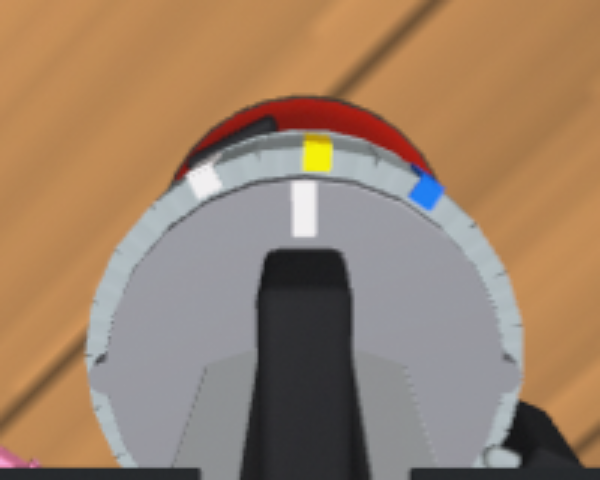

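The picture shows the lid seated inside the collar. Its pointer at (304,210) is about 3° short of the yellow mark at (317,153), and the spring pushes back with 0.10 N m. I turn 3° more.

Request:
{"method": "jog_arm", "body": {"plan": [0,0,0,0,0,-1.5,0,0,0,0,0,-3,0,0,0,0,0,-3,0,0,0,0,0,-3,0,0,0,0,0,-3,0,0,0,0,0,-3]}}

```text
clock: 13.95
eef_pos: [510.9, 35.3, 116.5]
eef_rot: [3.141, 0.001, 2.321]
wrist_force: [0.2, 0.0, 5.1]
finger_gap: 17.8
finger_force: 40.0
```

```bash
python3 - <<'E'
from h import *
p,d,c=shot('wrist','w9'); s=manip.read_state(); print(s['clock'],s['eef_pos'],s['wrist_force'],s['moment'],s['finger_force'])
h=cv2.cvtColor(p,cv2.COLOR_RGB2HSV).astype(int)
a=[]
for z,m in((148,(h[...,1]<25)&(h[...,2]>215)),(140,(abs(h[...,0]-30)<7)&(h[...,1]>120)&(h[...,2]>120))):
    q=np.zeros(m.shape,np.uint8); q[150:195,310:335]=m[150:195,310:335]; k,l,st,ce=cv2.connectedComponentsWithStats(q); i=1+st[1:,4].argmax()
    P=onz([ce[i]],c,z)[0,:2]-[510.8,35.4]; a.append(np.degrees(np.arctan2(P[1],P[0])))
print(a)
if abs(a[0]-a[1])<4 and s['finger_force']>10: print(manip.sign_off())
E
```

```text
14.0 [510.85495829  35.31179966 116.52111018] [ 0.03540337 -0.85637403  5.8542335 ] [-0.12349672  0.3370977   0.06067964] 40.00243127346039
[np.float64(133.14345696482053), np.float64(132.6093220402144)]
the job is handed in; nothing more can be done
None
```

I handed the job in with the lid seated flat on the collar and its pointer about 0.5° from the yellow mark, well short of the click, still gripped at 40 N against the spring (robot clock 14.0 s).

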